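# Clamp a dial blank on the tilted indexing head with its three-start hand nut

### The job

Clamp the brass blank on the tilted indexing head with the hand nut that stands on the bench. Put the nut squarely over the stud, turn it backward (anticlockwise, seen from its bar) until its lugs drop into the thread starts, then turn it forward to run it down until it bears on the blank, and let go. Leave the other things on the bench where they are.

Things in the scene. Friction and masses are not known exactly. Their poses are not given: they have to be found in the camera images.
- clamp_nut: Plain steel hand nut standing upright, open end down, 0.55 to 0.9 kg. Origin: centre of its open underside; z axis up its axis to the cross bar, x along the bar. Skirt 65 mm diameter, z 0 to 34 mm, then a plate to z 44.5 mm with a 19 mm guide bore through it and the bar. Inside the skirt (bore 47 mm) three lugs stand inward, 120 degrees apart, undersides 9 mm above the nut's underside.
- nut_bar (a point): Middle of the nut's cross bar, 58 mm above the nut's underside on its axis; axes as the nut's. The bar is the place to grip: 100 mm long (x) with rounded ends, 26 mm across its two flat sides (y), 28 mm high, its top 72 mm and its underside 44 mm above the nut's underside. Turning the nut on the crown or in the thread takes under 0.4 N m; against a stop much more.
- index_head: Grey cast bracket of the indexing head, 124 x 122 mm, fixed to the bench. Origin: centre of its underside. Between its cheeks a drum with the 92 mm face plate leans 35 degrees from vertical towards -x of this frame (the robot's side).
- seat (a point): Centre of the upper face of the brass blank (83 mm diameter) on the face plate. Its z axis is the stud's axis, leaning 35 degrees from vertical; x points to the back. The steel stud stands along +z: thread 44 mm diameter, right hand (clockwise from the bar runs the nut down), three equal starts, lead 21 mm a turn, axial play 1.5 mm; friction holds the nut where it is left.
- crown (a point): On the stud's axis, 26 mm above the seat, axes as the seat's: the thread's level end, broken by three entry gaps at the starts; how these are turned differs from run to run (the spindle is locked). On the anticlockwise side of each gap a shoulder stands 5 mm above the crown. With its lugs on the crown the nut's underside is 17 mm above the seat (22 mm if they lie on the shoulders).
- thread_start (a point): On the axis, 11 mm above the seat, axes as the seat's: where the nut's underside is once its lugs have dropped in. On the crown, clockwise turning ends at the shoulders; anticlockwise, by at most 125 degrees, the lugs drop 6 mm into the gaps and stop at their shoulders. From that stop 200 to 235 degrees clockwise bring the underside firmly down on the blank.
- pilot_tip (a point): Coned tip of the plain pilot, 16 mm diameter, that stands on the stud, on the axis 63 mm above the seat, axes as the seat's. It enters the nut's guide bore (1.5 mm clearance all round) when the nut's underside is 29 mm above the seat.
- bench_block: round steel bench block, 64 mm diameter, 22 mm high, a bystander; origin at the centre of its underside
- wax_block: dark block of pitch, 30 x 48 x 22 mm, a bystander; origin at the centre of its underside
- vial: corked glass vial, 24 mm diameter, 54 mm high, a bystander; origin at the centre of its underside
- calliper: steel vernier calliper lying flat, 200 mm long, a bystander; origin at the centre of its underside
- brush: flat brush with a red handle, 146 mm long, 10 mm high, a bystander; origin at the centre of its underside

How it is judged:
On the way, in this order (a step that is already met when the one before it is completed fails the run):
1. the nut is over the stud, on its axis, the pilot in its guide bore (x of clamp_nut in the frame of seat between -0.005 and 0.005 m and y of clamp_nut in the frame of seat between -0.005 and 0.005 m and z of clamp_nut in the frame of seat between 0.0145 and 0.028 m).
2. the nut has dropped into the thread starts (x of clamp_nut in the frame of seat between -0.005 and 0.005 m and y of clamp_nut in the frame of seat between -0.005 and 0.005 m and z of clamp_nut in the frame of seat below 0.0135 m), for 0.1 s.
At the end, for the whole second after the job is handed in: The nut's underside is within 1.5 mm of the blank, its axis within 5 mm of the stud's axis on x and y and within 0.05 rad of its direction, at rest and released (x of clamp_nut in the frame of seat between -0.005 and 0.005 m and y of clamp_nut in the frame of seat between -0.005 and 0.005 m and z of clamp_nut in the frame of seat below 0.0015 m and angle between the z axis of clamp_nut and the z axis of seat, either way round below 0.05 rad and linear speed of clamp_nut below 0.02 m/s); the robot touches nothing.
It fails at once if a bystander (bench block, pitch block, vial, calliper, brush) is moved by more than 30 mm (distance of any of bench_block, wax_block, vial, calliper, brush from where it was at the start of the episode above 0.03 m).
It also fails if it takes over 67 s, if anything falls off the work surface, if the arm or the gripper's body presses on something with over 40 N, if the wrist force passes 120 N, or if a joint passes its speed limit or range.

### The arm

A 6-joint arm with a two-finger parallel gripper is mounted at the origin on a cart in front of the work surface, level with it; the furniture and walls round the work are solid. World frame = base frame: x ahead of the robot, y to its left, z up, the work surface at z = 0. Lengths are in m, angles in rad, forces in N, time in s.
With the tool pointing down it reaches from about 0.35 to 0.85 m from the base axis. Payload 8.1 kg.
Tool frame: the origin (TCP) lies at the very end of the fingers, on their centre line; the grasp point (between the pads) lies 19 mm behind it (grasp_offset is the distance from the TCP to the grasp point, in m); z points along the fingers, y is the direction in which the jaws open and shut (so a half turn about z gives the same grasp; the last joint's range is limited). The gripper opens to 93 mm and grips with 3 to 60 N. Pads are 15 mm wide; open, the fingers measure 128 mm over their backs; the gripper's body (75 mm by 188 mm) begins 65 mm behind the grasp point.
Start: joints at [1.116, 0.13, 1.488, -0, 1.523, -0.085], TCP at [0.217, 0.559, 0.219] pointing down, gripper open.
Joint ranges: [-2.96, 2.96], [-0.89, 2.26], [0.02, 2.5], [-1.34, 4.48], [0, 2.73], [-2.66, 2.66]. Speed limits (rad/s): [2.39, 2.39, 2.79, 3.14, 3.14, 3.14].

### API

Orientations are given as a rotation vector (axis times angle).
In Python, from plant import read_state, read_camera, close_job, search_frame, masks_of, grasp_offset gives the robot as it stands.
- The arm moves only by the tool drive_tool, never from a script. Its argument "plan" is a list of rows, each an object with "claw": the closure, from 0 (fully open) to 1 (shut); "linear": the shift along the tool's x, y, z in cm, a list of three; "angular": the turn, a rotation vector about the tool's x, y, z in degrees, a list of three. In form: [{"claw": claw, "linear": [tx, ty, tz], "angular": [ax, ay, az]}, ...]. A call has 1 to 12 rows; each row shifts and turns the commanded pose from where the row before left it, along the tool's axes as they then stand; what a row does not reach is not made up. A row lasts 1/8 s, in which the tool goes at most 62.5 mm and 10.7 degrees, less where a joint would pass 70% of its speed; a pose out of reach is approached as far as the arm can. A call is refused whole if a number of a shift passes 6.25 or a number of a turn 10.7, either way. A call with a gripper value outside its range is refused whole. The fingers move at their own pace and stop on an object; "newtons" is the grip in N (left out, the last holds). Time passes only in rows, so rows that do not move let the fingers close. It gives the time, the measured TCP pose, the force and the opening at its end, in the units of the state.
- read_state(): the state, without advancing time (a new reading comes with each control period).
- read_camera(name): name is "side" or "top"; returns a dict with "pixels" (480x640x3 uint8, red, green, blue), "K" (3x3 intrinsics, pixels), "D" ([k1, k2, p1, p2, k3] as OpenCV has them; the pictures are not rectified), "xyz" and "attitude" of the camera in the world. Camera axes: x right, y up, looking along -z (the intrinsics and any distortion apply to the point x, -y, -z); pixel columns grow to the right and rows downward; lengths in m; the calibration is good to about 2 mm. A picture is of the moment at which its call begins. There is no depth.
- close_job(): hands the job in, once; it reports no verdict.
Trained networks look in a picture, given as the dict that the camera call returned (one of the last four; its "shot" number tells which), for a name from the list of things; names that differ only in an ending like _2 or _b are one class to them, and where a whole thing is asked for, a point or a joint stands for the part that bears it (a point fixed in the world has none). Each returns a list of dicts, best first, with "p" (0 to 1); they miss things now and then, are a little off and sometimes report something else, mostly with a low value. They report only what shows in the picture. A call takes as long as a camera call.
- search_frame(picture, label): "at" ([x, y, z] in m, in world coordinates, good to about 4 mm: the middle of the surface that is visible of it).
- masks_of(picture, label): "mask" (480x640 bool, what is visible of it).
The state is a dict: "t": time; "q": joint angles; "dq": joint speeds; "joint_torque": joint torques, N m; "tool_pos": TCP position; "orientation": TCP orientation; "force": force on the tool from outside, world axes, zero at the start; "wrist_torque": the same for the moment, N m; "opening": finger opening in m.
Only numpy, scipy, OpenCV 4.12 (cv2) and the standard library are available. Lean on these libraries where they do the work, as an engineer would, in place of code of your own. Each camera call takes 0.05 s, during which the arm holds its last target.

## Working session

There is one attempt and no reset: what is moved stays moved. The work goes in short steps, Python scripts to look and compute and a tool call to move; the robot and the scene stay as the last step left them, time stands still between calls to the robot, and variables do not carry over. Pictures are saved under pics/ and viewed, and the job is handed in when it is done.

Besides the shell and the picture viewer there is one more tool, called after "Request:" by a JSON object that holds its "name" and its "arguments". drive_tool: Moves the arm, as the interface text tells. Its arguments: {"type":"object","properties":{"plan":{"type":"array"},"newtons":{"type":"number"}},"required":["plan"]}

```bash
ls; mkdir -p pics
cat > h.py <<'E'
import numpy as np,cv2
from scipy.spatial.transform import Rotation as R
from plant import *
E
python3 - <<'E'
from h import *
import pickle
print(read_state()); print(grasp_offset)
for n in ["side","top"]:
    p=read_camera(n); cv2.imwrite(f"pics/{n}0.png",p["pixels"][:,:,::-1]); print(n,p["K"],p["D"],p["xyz"],p["attitude"])
    pickle.dump(p,open(n+"0.pkl","wb"))
    for l in ["clamp_nut","index_head","bench_block","wax_block","vial","calliper","brush","nut_bar","seat","pilot_tip","crown"]:
        try: print(l,[(np.round(d["at"],4),round(d["p"],2)) for d in search_frame(p,l)][:2])
        except Exception as e: print(l,e)
print(read_state()["t"])
E
```

```text
pics
{'t': 0.0, 'q': array([ 1.11561037e+00,  1.31167416e-01,  1.48925272e+00,  1.32545561e-05,
        1.52304293e+00, -8.53736598e-02]), 'dq': array([ 6.55818588e-04, -9.79178977e-05,  1.08332395e-04,  2.39233297e-03,
        5.34874557e-05, -3.05943036e-04]), 'joint_torque': array([-8.89491657e-04, -5.59874761e+01, -4.91732454e+01,  7.68500171e-02,
        3.63441033e-02, -1.38189739e-04]), 'tool_pos': array([0.21656961, 0.55893297, 0.21759833]), 'orientation': array([-5.77501864e-01, -3.08753466e+00,  2.82536366e-03]), 'force': array([ 0.58797748, -0.59828635, -0.32655724]), 'wrist_torque': array([0.00400821, 0.00238816, 0.00155596]), 'opening': 0.0930063114289138}
0.0188
side [[517.00928208   0.         314.14968272]
 [  0.         517.00928208 240.97111966]
 [  0.           0.           1.        ]] [-0.08236306  0.          0.          0.          0.        ] [ 0.3055964  -0.72021854  0.51952833] [ 1.1222234  -0.11252719 -0.18733713]
clamp_nut [(array([0.4306, 0.0759, 0.0465]), 0.57)]
index_head [(array([0.5327, 0.2256, 0.0774]), 0.8)]
bench_block [(array([0.3972, 0.2203, 0.02
[... 622 characters left out ...]
2167945 0.9473879 ] [ 0.07431158 -0.089632   -1.56323944]
clamp_nut [(array([0.4293, 0.1023, 0.0701]), 0.92)]
index_head [(array([0.5432, 0.2428, 0.0877]), 0.91)]
bench_block [(array([0.4118, 0.2115, 0.022 ]), 0.89)]
wax_block [(array([0.4614, 0.1736, 0.0257]), 0.58)]
vial [(array([ 0.3944, -0.0278,  0.0426]), 0.45), (array([0.5413, 0.2422, 0.0863]), 0.18)]
calliper [(array([0.613 , 0.1149, 0.0082]), 0.77)]
brush [(array([0.3743, 0.066 , 0.0062]), 0.55), (array([0.4142, 0.2131, 0.0217]), 0.51)]
nut_bar [(array([0.4331, 0.0994, 0.0689]), 0.62)]
seat [(array([0.5451, 0.2428, 0.1114]), 0.76)]
pilot_tip [(array([0.5458, 0.2426, 0.1147]), 0.78)]
crown [(array([0.545 , 0.2456, 0.1089]), 0.89)]
1.2
```

View pics/side0.png

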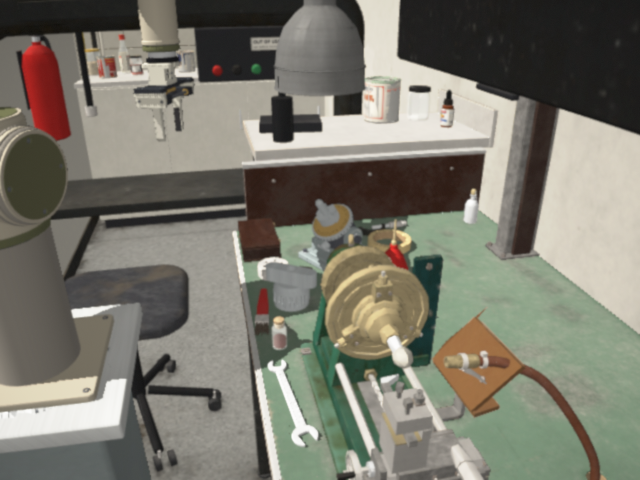

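View pics/top0.png

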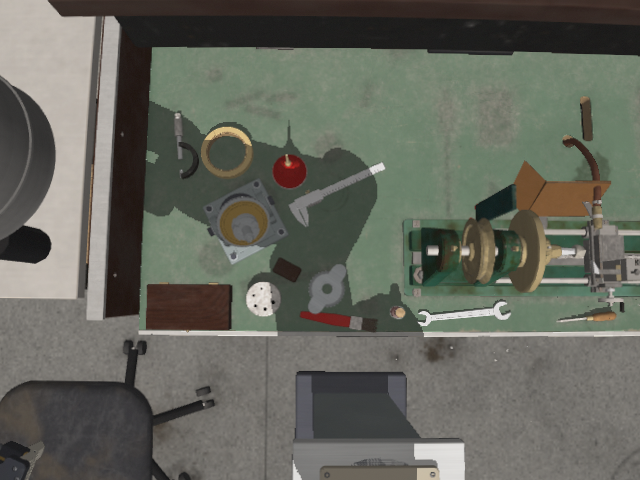

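Run:
```python
import cv2
a=cv2.imread("pics/top0.png")[170:340,190:400]; cv2.imwrite("pics/top0z.png",cv2.resize(a,None,fx=3.5,fy=3.5,interpolation=cv2.INTER_CUBIC))
a=cv2.imread("pics/side0.png")[180:340,230:430]; cv2.imwrite("pics/side0z.png",cv2.resize(a,None,fx=3.7,fy=3.7,interpolation=cv2.INTER_CUBIC))
```

```text
(no output)
```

View pics/top0z.png

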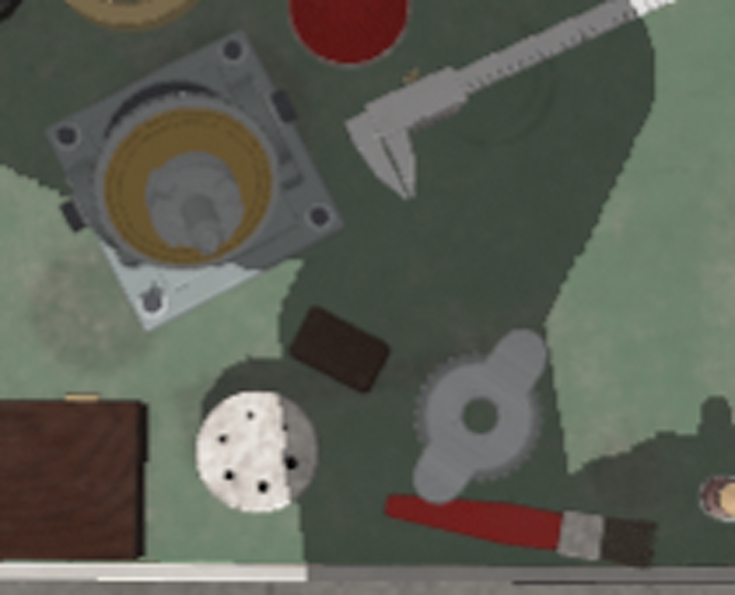

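View pics/side0z.png

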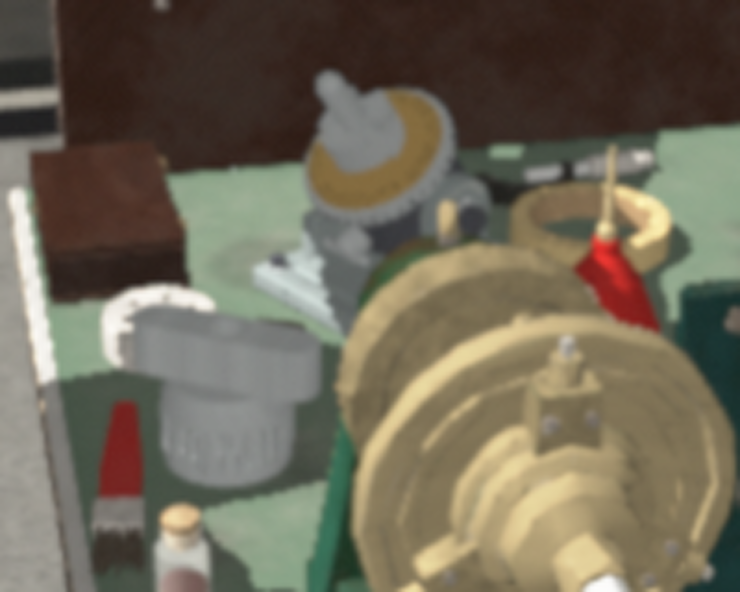

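```bash
cat >> h.py <<'E'
def proj(p,X):
    Rc=R.from_rotvec(p["attitude"]).as_matrix()
    c=(np.atleast_2d(X)-p["xyz"])@Rc; c=c*[1,-1,-1]
    u,_=cv2.projectPoints(c.reshape(-1,1,3),np.zeros(3),np.zeros(3),p["K"],np.array(p["D"],float)); return u[:,0]
def back(p,uv,z):
    u=cv2.undistortPoints(np.array(uv,float).reshape(-1,1,2),p["K"],np.array(p["D"],float))[:,0]
    Rc=R.from_rotvec(p["attitude"]).as_matrix()
    d=np.c_[u[:,0],-u[:,1],-np.ones(len(u))]@Rc.T
    s=(z-p["xyz"][2])/d[:,2]; return p["xyz"]+d*s[:,None]
def tri(ps,uvs):
    A=np.zeros((3,3));b=np.zeros(3)
    for p,uv in zip(ps,uvs):
        d=back(p,uv,0)[0]-p["xyz"]; d/=np.linalg.norm(d); M=np.eye(3)-np.outer(d,d); A+=M;b+=M@p["xyz"]
    return np.linalg.solve(A,b)
E
python3 - <<'E'
from h import *
import pickle
T=pickle.load(open("top0.pkl","rb"));S=pickle.load(open("side0.pkl","rb"))
m=[]
for n,p in (("top",T),("side",S)):
    hsv=cv2.cvtColor(p["pixels"],cv2.COLOR_RGB2HSV)
    x0,y0,w,h=(195,190,100,90) if n=="top" else (300,195,60,50)
    a=hsv[y0:y0+h,x0:x0+w].astype(int)
    k=((a[...,0]>12)&(a[...,0]<30)&(a[...,1]>85)).astype(np.uint8)
    nn,lab,st,_=cv2.connectedComponentsWithStats(k); print(n,st)
    i=1+np.argmax(st[1:,4]); k=(lab==i).astype(np.uint8)
    c,_=cv2.findContours(k,cv2.RETR_EXTERNAL,cv2.CHAIN_APPROX_NONE); c=max(c,key=len); c=cv2.convexHull(c)
    print(cv2.fitEllipse(c), x0,y0)
    v=cv2.resize(p["pixels"][y0:y0+h,x0:x0+w,::-1],None,fx=7,fy=7,interpolation=cv2.INTER_CUBIC)
    k7=cv2.resize(k,None,fx=7,fy=7,interpolation=cv2.INTER_NEAREST)
    cc,_=cv2.findContours(k7,0,2); cv2.drawContours(v,cc,-1,(0,0,255),1)
    cv2.imwrite(f"pics/{n}seg.png",v)
print("nut bore",back(T,[326.9,288.9],.072))
a=back(T,[[190+520/3.5,170+358/3.5],[190+437/3.5,170+475/3.5]],.072);print(a,np.degrees(np.arctan2(*(a[0]-a[1])[[1,0]])), np.linalg.norm(a[0]-a[1]))
c=np.array([[237,35],[342,222],[150,330],[48,130]])/3.5+[190,170]
g=back(T,c,.01);print(g,g.mean(0),[np.degrees(np.arctan2(*(g[i]-g[(i+1)%4])[[1,0]])) for i in range(4)],[np.linalg.norm(g[i]-g[(i+1)%4]) for i in range(4)])
E
```

```text
top [[   0    0  100   90 7997]
 [  25   11   48   44  997]
 [  92   77    1    1    1]
 [  96   79    1    1    1]
 [  99   82    1    1    1]
 [  86   84    1    1    1]
 [  88   86    1    1    1]
 [  99   87    1    1    1]]
((48.21305465698242, 32.70111083984375), (43.56691360473633, 47.66597366333008), 71.6474838256836) 195 190
side [[   0    0   60   50 2522]
 [  14    8   35   33  467]
 [  56   24    1    1    1]
 [   3   28    1    1    1]
 [  50   42    2    5    9]]
((30.752086639404297, 24.513561248779297), (27.935195922851562, 38.52970504760742), 51.253440856933594) 300 195
nut bore [[0.4293711  0.09903183 0.072     ]]
[[0.45832959 0.07880554 0.072     ]
 [0.40024515 0.1197602  0.072     ]] -35.187212135173176 0.0710709978149412
[[0.63559012 0.22979147 0.01      ]
 [0.53358849 0.17146449 0.01      ]
 [0.47487341 0.27324794 0.01      ]
 [0.58266854 0.33105015 0.01      ]] [0.55668014 0.25138851 0.01      ] [np.float64(29.761959404621443), np.float64(-60.020957339791416), np.float64(-151.79877655515824), np.float64(117.59325240941115)] [np.float64(0.11750050830188159), np.float64(0.11750460149633553), np.float64(0.12231469805401358), np.float64(0.11425415647715433)]
```

View pics/topseg.png

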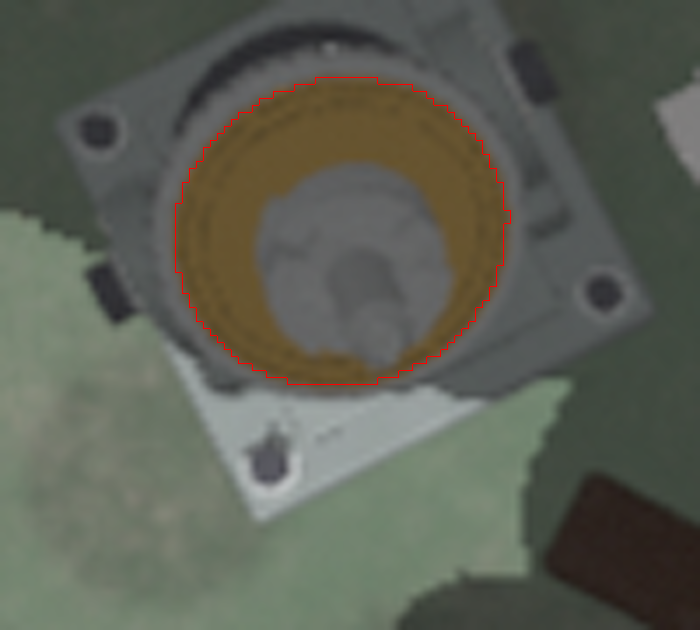

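View pics/sideseg.png

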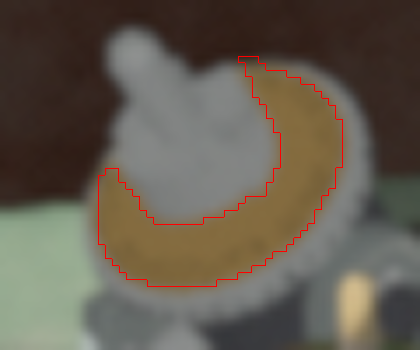

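```bash
cat > fit.py <<'E'
from h import *
import pickle
from scipy.optimize import least_squares
T=pickle.load(open("top0.pkl","rb"));S=pickle.load(open("side0.pkl","rb"))
def seatR(yaw): return R.from_euler("ZY",[yaw,-np.radians(35)]).as_matrix()
def hullpts(p,x0,y0,w,h):
    a=cv2.cvtColor(p["pixels"],cv2.COLOR_RGB2HSV)[y0:y0+h,x0:x0+w].astype(int)
    k=((a[...,0]>12)&(a[...,0]<30)&(a[...,1]>85)).astype(np.uint8)
    nn,lab,st,_=cv2.connectedComponentsWithStats(k); i=1+np.argmax(st[1:,4]); k=(lab==i).astype(np.uint8)
    k=cv2.resize(k,None,fx=8,fy=8,interpolation=cv2.INTER_NEAREST); k=(cv2.GaussianBlur(k*255,(0,0),6)>127).astype(np.uint8)
    c=max(cv2.findContours(k,0,1)[0],key=len); c=cv2.convexHull(c)
    m=np.zeros_like(k);cv2.fillPoly(m,[c],1); c=max(cv2.findContours(m,0,1)[0],key=len)[:,0].astype(float)
    return (c+.5)/8-.5+[x0,y0]
hT=hullpts(T,195,190,100,90)[::4]; hS=hullpts(S,300,195,60,50)[::4]
# side: keep only lower right true boundary
hS=hS[(hS[:,0]-318)*.55+(hS[:,1]-211)*1.0>6]
th=np.linspace(0,2*np.pi,120)
def hull(p,v,yaw,t,r=.0415):
    Rm=seatR(yaw); X=[]
    for z in (0,-t): X.append(v+np.c_[r*np.cos(th),r*np.sin(th),0*th+z]@Rm.T)
    return cv2.convexHull(proj(p,np.vstack(X)).astype(np.float32))
def res(a,yawfix=None,full=False):
    v=a[:3];yaw=a[3];t=abs(a[4])
    r=[]
    for p,h in((T,hT),(S,hS)):
        c=hull(p,v,yaw,t); d=np.array([cv2.pointPolygonTest(c,(float(x),float(y)),True) for x,y in h]); r.append(d/np.sqrt(len(d))*5)
    tip=v+seatR(yaw)@[0,0,.061]
    r2=[]
    if USETIP: r2=np.r_[proj(T,tip)[0]-[249.8,238.8],proj(S,tip)[0]-[318.9,202.5]]*1.
    return np.r_[r[0],r[1],r2,(np.degrees(yaw)-29.3)/2, t*1000/3]
for USETIP in (0,1):
    s=least_squares(res,[.545,.243,.11,.51,.002],x_scale=[.01,.01,.01,.1,.002])
    a=s.x;print(USETIP,a.round(4),np.degrees(a[3]),s.cost)
    tip=a[:3]+seatR(a[3])@[0,0,.061];print(proj(T,tip),proj(S,tip),tip)
print("tri tip",tri([T,S],[[249.8,238.8],[318.9,202.5]]))
np.save("seat.npy",a)
for n,p in(("top",T),("side",S)):
    x0,y0,w,h=(195,190,100,90) if n=="top" else (300,190,60,55)
    f=7;v=cv2.resize(p["pixels"][y0:y0+h,x0:x0+w,::-1],None,fx=f,fy=f,interpolation=cv2.INTER_CUBIC)
    def dr(X,col): cv2.polylines(v,[((proj(p,X)-[x0,y0]+.5)*f).astype(np.int32)],False,col,1)
    Rm=seatR(a[3])
    for r,z,col in((.0415,0,(0,0,255)),(.022,.026,(0,255,0)),(.022,.0,(0,255,0)),(.008,.057,(255,0,0)),(.008,.031,(255,0,0)),(.046,-abs(a[4]),(255,255,0))):
        dr(a[:3]+np.c_[r*np.cos(th),r*np.sin(th),0*th+z]@Rm.T,col)
    dr(a[:3]+np.array([[0,0,.0],[0,0,.063]])@Rm.T,(255,0,255))
    cv2.imwrite(f"pics/{n}fit.png",v)
E
python3 fit.py
```

```text
0 [0.5404 0.2427 0.0961 0.5208 0.    ] 29.841894186183612 5.253336279799278
[[249.64991771 237.33433306]] [[317.83300092 201.38666152]] [0.51007639 0.22525295 0.14610717]
1 [5.404e-01 2.426e-01 9.600e-02 5.228e-01 1.000e-04] 29.956617426124414 7.576144243105543
[[249.7346749  237.33983688]] [[317.84861977 201.46264979]] [0.51008189 0.22513181 0.14598973]
tri tip [0.5100579  0.22493102 0.14363415]
```

View pics/topfit.png

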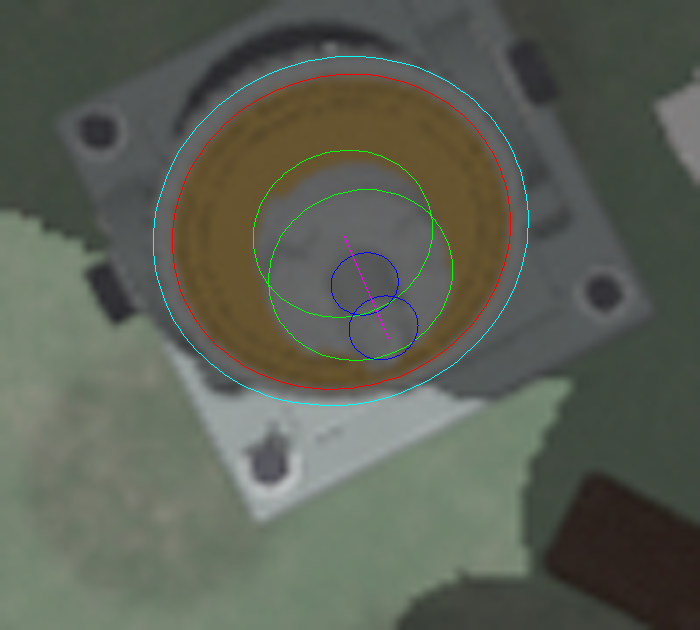

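View pics/sidefit.png

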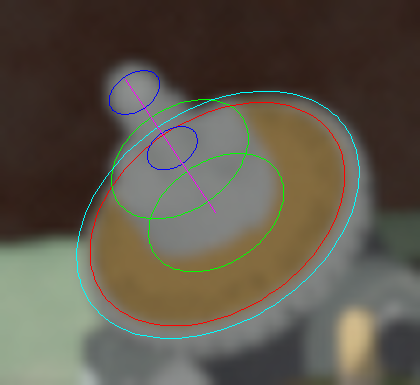

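```bash
cat >> h.py <<'E'
import math
def plan(p0,R0,p1,R1,N=None,claw=0,vmax=5.5,wmax=9.5):
    """p in m; R matrices; prints rows"""
    D=np.array(p1)-p0; w=R.from_matrix(R0.T@R1).as_rotvec(degrees=True)
    n=N or max(1,math.ceil(np.linalg.norm(D)*100/vmax),math.ceil(np.linalg.norm(w)/wmax))
    Rk=R0.copy(); p=np.array(p0,float)
    for k in range(n):
        goal=np.array(p0)+D*(k+1)/n
        d=np.round(Rk.T@(goal-p)*100,2); ww=np.round(w/n,2)
        print('{"claw":%g,"linear":[%g,%g,%g],"angular":[%g,%g,%g]},'%(claw,*d,*ww))
        p=p+Rk@d/100; Rk=Rk@R.from_rotvec(ww,degrees=True).as_matrix()
    return p,Rk
def cur():
    s=read_state(); return np.array(s["tool_pos"]),R.from_rotvec(s["orientation"]).as_matrix(),s
def toolnut(psi):
    x=np.array([np.cos(psi),np.sin(psi),0]);z=np.array([0,0,-1.]);return np.c_[x,np.cross(z,x),z]
E
python3 - <<'E'
from h import *
p,Rm,s=cur(); print(s["t"],p)
G=toolnut(np.radians(144.8))
p1,R1=plan(p,Rm,[.4294,.099,.16],G)
print(p1)
plan(p1,R1,[.4294,.099,.05],G,N=4)
E
```

```text
1.2 [0.21681045 0.55944    0.21863344]
{"claw":0,"linear":[-3.65,-3.52,0.59],"angular":[-0,-0,1.4]},
{"claw":0,"linear":[-3.73,-3.44,0.58],"angular":[-0,-0,1.4]},
{"claw":0,"linear":[-3.81,-3.34,0.59],"angular":[-0,-0,1.4]},
{"claw":0,"linear":[-3.9,-3.25,0.59],"angular":[-0,-0,1.4]},
{"claw":0,"linear":[-3.97,-3.15,0.58],"angular":[-0,-0,1.4]},
{"claw":0,"linear":[-4.05,-3.06,0.59],"angular":[-0,-0,1.4]},
{"claw":0,"linear":[-4.12,-2.95,0.59],"angular":[-0,-0,1.4]},
{"claw":0,"linear":[-4.19,-2.85,0.58],"angular":[-0,-0,1.4]},
{"claw":0,"linear":[-4.26,-2.75,0.59],"angular":[-0,-0,1.4]},
{"claw":0,"linear":[-4.33,-2.65,0.58],"angular":[-0,-0,1.4]},
[0.42937009 0.09899502 0.16004477]
{"claw":0,"linear":[-0,0,2.75],"angular":[-0,-0,0]},
{"claw":0,"linear":[-0,0,2.75],"angular":[-0,-0,0]},
{"claw":0,"linear":[-0,0,2.75],"angular":[-0,-0,0]},
{"claw":0,"linear":[-0,0,2.75],"angular":[-0,-0,0]},
```

Request:
{"name": "drive_tool", "arguments": {"plan": [{"claw":0,"linear":[-3.65,-3.52,0.59],"angular":[0,0,1.4]},{"claw":0,"linear":[-3.73,-3.44,0.58],"angular":[0,0,1.4]},{"claw":0,"linear":[-3.81,-3.34,0.59],"angular":[0,0,1.4]},{"claw":0,"linear":[-3.9,-3.25,0.59],"angular":[0,0,1.4]},{"claw":0,"linear":[-3.97,-3.15,0.58],"angular":[0,0,1.4]},{"claw":0,"linear":[-4.05,-3.06,0.59],"angular":[0,0,1.4]},{"claw":0,"linear":[-4.12,-2.95,0.59],"angular":[0,0,1.4]},{"claw":0,"linear":[-4.19,-2.85,0.58],"angular":[0,0,1.4]},{"claw":0,"linear":[-4.26,-2.75,0.59],"angular":[0,0,1.4]},{"claw":0,"linear":[-4.33,-2.65,0.58],"angular":[0,0,1.4]},{"claw":0,"linear":[0,0,0],"angular":[0,0,0]},{"claw":0,"linear":[0,0,0],"angular":[0,0,0]}]}}

```text
t: 2.7
tool_pos: [0.4292, 0.0993, 0.1601]
orientation: [-0.951, -2.994, -0.001]
force: [-0.7, -0.4, -0.6]
opening: 0.093
```

Request:
{"name": "drive_tool", "arguments": {"plan": [{"claw":0,"linear":[0,0,2.75],"angular":[0,0,0]},{"claw":0,"linear":[0,0,2.75],"angular":[0,0,0]},{"claw":0,"linear":[0,0,2.75],"angular":[0,0,0]},{"claw":0,"linear":[0,0,2.75],"angular":[0,0,0]},{"claw":0,"linear":[0,0,0],"angular":[0,0,0]}]}}

```text
t: 3.32
tool_pos: [0.4269, 0.1002, 0.0482]
orientation: [-0.945, -2.992, 0.002]
force: [0.3, -0.0, 0.5]
opening: 0.0932
```

Run:
```python
from h import *
s=read_state();print(s["t"],s["tool_pos"],s["force"],s["q"])
for n,(x0,y0,w,h) in(("side",(230,220,120,110)),("top",(270,230,130,100))):
    p=read_camera(n); cv2.imwrite(f"pics/{n}1.png",cv2.resize(p["pixels"][y0:y0+h,x0:x0+w,::-1],None,fx=5,fy=5,interpolation=cv2.INTER_CUBIC))
```

```text
3.325 [0.42694653 0.10019393 0.04821424] [ 0.26720728 -0.01475471  0.51881461] [ 1.13249193e-01 -1.54118885e-01  2.09412196e+00  2.95048325e-04
  1.20605108e+00 -8.45935135e-01]
```

View pics/side1.png

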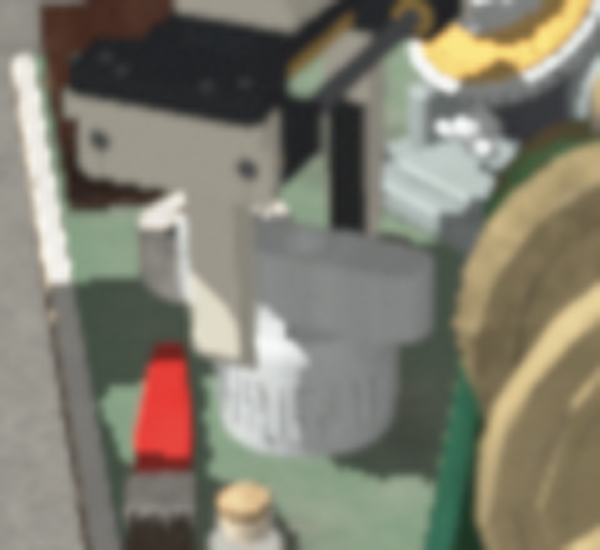

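View pics/top1.png

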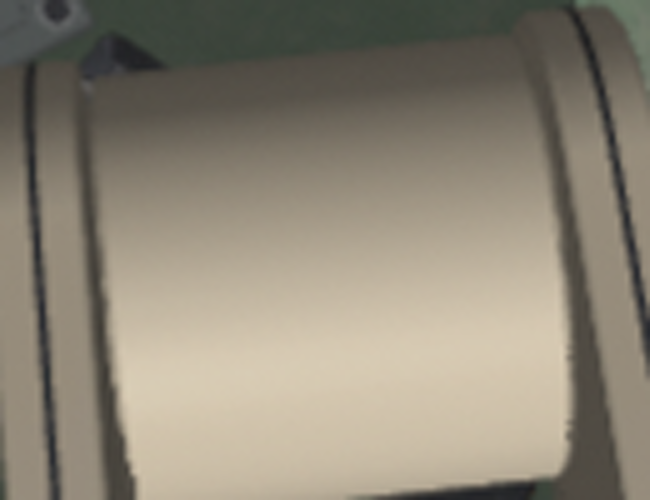

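Request:
{"name": "drive_tool", "arguments": {"newtons": 55, "plan": [{"claw":0.5,"linear":[0,0,0],"angular":[0,0,0]},{"claw":0.9,"linear":[0,0,0],"angular":[0,0,0]},{"claw":1,"linear":[0,0,0],"angular":[0,0,0]},{"claw":1,"linear":[0,0,0],"angular":[0,0,0]},{"claw":1,"linear":[0,0,0],"angular":[0,0,0]},{"claw":1,"linear":[0,0,0],"angular":[0,0,0]}]}}

```text
t: 4.18
tool_pos: [0.4294, 0.099, 0.05]
orientation: [-0.95, -2.994, 0.0]
force: [0.1, -0.6, 0.5]
opening: 0.0377
```

Request:
{"name": "drive_tool", "arguments": {"plan": [{"claw":1,"linear":[0,0,0],"angular":[0,0,0]},{"claw":1,"linear":[0,0,0],"angular":[0,0,0]},{"claw":1,"linear":[0,0,0],"angular":[0,0,0]},{"claw":1,"linear":[0,0,0],"angular":[0,0,0]}]}}

```text
t: 4.68
tool_pos: [0.4296, 0.0992, 0.0501]
orientation: [0.949, 2.994, 0.001]
force: [2.3, 3.1, -2.6]
opening: 0.0254
```

Run:
```python
from h import *
s=read_state();print(s["t"],s["tool_pos"],s["orientation"],s["force"],s["opening"])
```

```text
4.675 [0.42956396 0.09918698 0.0500652 ] [9.49435351e-01 2.99437495e+00 6.39383051e-04] [ 2.29379342  3.1224882  -2.59209452] 0.02536599138725677
```

```bash
cat >> h.py <<'E'
SEAT=np.array([.5404,.2426,.0960]); YAW=np.radians(29.7)
def SR(): return R.from_euler("ZY",[YAW,-np.radians(35)]).as_matrix()
def tgt(h,s=0,off=(0,0),H=.050,seat=None):
    """tool pose for nut underside h above seat; s deg tool-z rotation from tool x=seat y"""
    M=SR(); T0=np.c_[M[:,1],M[:,0],-M[:,2]]
    seat=SEAT if seat is None else seat
    return seat+M@[off[0],off[1],h+H], T0@R.from_euler("z",s,degrees=True).as_matrix()
E
python3 - <<'E'
from h import *
p,R0,s=cur()
G=toolnut(np.radians(144.8))
p0=np.array([.4294,.099,.20])
p1,R1=tgt(.13,0)
print(p1, R.from_matrix(G.T@R1).as_rotvec(degrees=True))
plan(p0,G,p1,R1,claw=1,wmax=6)
E
```

```text
[0.45071922 0.19144698 0.24344737] [-34.43146856  -7.66480281  24.30964876]
{"claw":1,"linear":[0.45,1.1,-0.54],"angular":[-4.3,-0.96,3.04]},
{"claw":1,"linear":[0.5,1.11,-0.47],"angular":[-4.3,-0.96,3.04]},
{"claw":1,"linear":[0.55,1.11,-0.39],"angular":[-4.3,-0.96,3.04]},
{"claw":1,"linear":[0.6,1.12,-0.32],"angular":[-4.3,-0.96,3.04]},
{"claw":1,"linear":[0.66,1.1,-0.25],"angular":[-4.3,-0.96,3.04]},
{"claw":1,"linear":[0.71,1.07,-0.18],"angular":[-4.3,-0.96,3.04]},
{"claw":1,"linear":[0.77,1.05,-0.11],"angular":[-4.3,-0.96,3.04]},
{"claw":1,"linear":[0.82,1.02,-0.04],"angular":[-4.3,-0.96,3.04]},
```

Request:
{"name": "drive_tool", "arguments": {"plan": [{"claw":1,"linear":[0,0,-1],"angular":[0,0,0]},{"claw":1,"linear":[0,0,-3],"angular":[0,0,0]},{"claw":1,"linear":[0,0,-4],"angular":[0,0,0]},{"claw":1,"linear":[0,0,-4],"angular":[0,0,0]},{"claw":1,"linear":[0,0,-3],"angular":[0,0,0]},{"claw":1,"linear":[0,0,0],"angular":[0,0,0]}]}}

```text
t: 5.42
tool_pos: [0.4304, 0.099, 0.2022]
orientation: [0.949, 2.991, 0.002]
force: [0.1, 0.4, -9.2]
opening: 0.026
```

Request:
{"name": "drive_tool", "arguments": {"plan": [{"claw":1,"linear":[0.45,1.1,-0.54],"angular":[-4.3,-0.96,3.04]},{"claw":1,"linear":[0.5,1.11,-0.47],"angular":[-4.3,-0.96,3.04]},{"claw":1,"linear":[0.55,1.11,-0.39],"angular":[-4.3,-0.96,3.04]},{"claw":1,"linear":[0.6,1.12,-0.32],"angular":[-4.3,-0.96,3.04]},{"claw":1,"linear":[0.66,1.1,-0.25],"angular":[-4.3,-0.96,3.04]},{"claw":1,"linear":[0.71,1.07,-0.18],"angular":[-4.3,-0.96,3.04]},{"claw":1,"linear":[0.77,1.05,-0.11],"angular":[-4.3,-0.96,3.04]},{"claw":1,"linear":[0.82,1.02,-0.04],"angular":[-4.3,-0.96,3.04]},{"claw":1,"linear":[0,0,0],"angular":[0,0,0]},{"claw":1,"linear":[0,0,0],"angular":[0,0,0]}]}}

```text
t: 6.68
tool_pos: [0.4497, 0.191, 0.2413]
orientation: [1.376, 2.372, 0.741]
force: [-0.5, -0.3, -8.5]
opening: 0.0256
```

Run:
```python
from h import *
p,R0,s=cur(); print(s["t"],s["q"],s["force"],s["opening"])
p1,R1=tgt(.13,0); print(p,p-p1,R.from_matrix(R1.T@R0).as_rotvec(degrees=True))
for n,(x0,y0,w,h) in(("side",(230,150,150,120)),("top",(200,170,140,120))):
    p=read_camera(n); cv2.imwrite(f"pics/{n}2.png",cv2.resize(p["pixels"][y0:y0+h,x0:x0+w,::-1],None,fx=5,fy=5,interpolation=cv2.INTER_CUBIC))
```

```text
6.675 [ 0.12389794 -0.88332277  2.34452973  0.24573816  1.12360859 -0.43894918] [-0.52761616 -0.33918708 -8.49410583] 0.025629064302176728
[0.44974639 0.19104005 0.24133716] [-0.00097283 -0.00040694 -0.0021102 ] [ 0.28925295  0.03177588 -0.06663845]
```

View pics/side2.png

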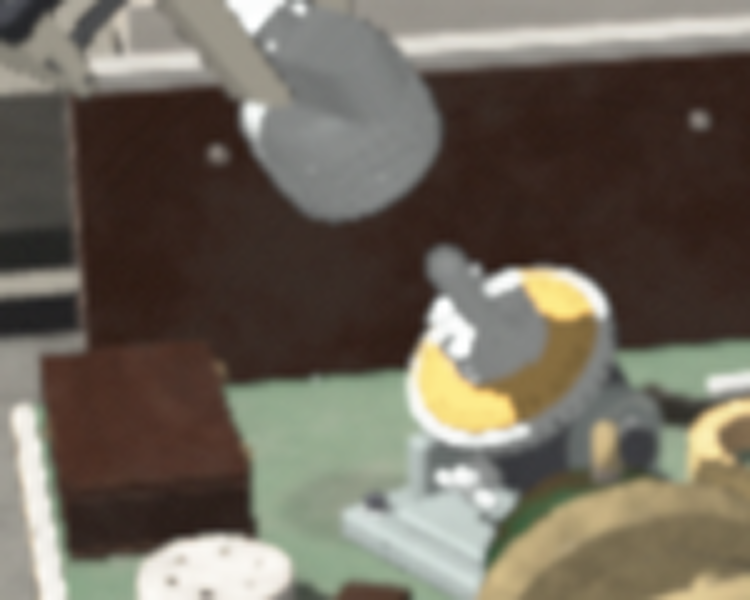

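View pics/top2.png

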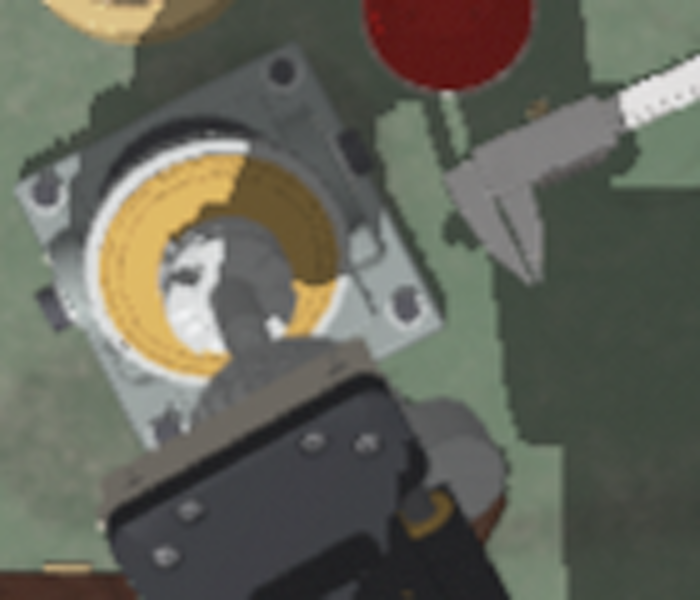

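Request:
{"name": "drive_tool", "arguments": {"plan": [{"claw":1,"linear":[0,0,2],"angular":[0,0,0]},{"claw":1,"linear":[0,0,2],"angular":[0,0,0]},{"claw":1,"linear":[0,0,1.5],"angular":[0,0,0]},{"claw":1,"linear":[0,0,0],"angular":[0,0,0]},{"claw":1,"linear":[0,0,0],"angular":[0,0,0]},{"claw":1,"linear":[0,0,0],"angular":[0,0,0]}]}}

```text
t: 7.52
tool_pos: [0.4784, 0.207, 0.1995]
orientation: [1.375, 2.367, 0.747]
force: [-0.4, -0.1, -8.5]
opening: 0.0255
```

```bash
cat > look.py <<'E'
from h import *
import pickle,sys
tag=sys.argv[1]
p,R0,s=cur(); print(s["t"],s["q"].round(3),s["force"].round(1),s["wrist_torque"].round(2),round(s["opening"],4))
M=SR(); e=M.T@(p-SEAT); T0=np.c_[M[:,1],M[:,0],-M[:,2]]
print("tcp in seat",(e*1000).round(1),"h",e[2]*1000-50,"rot",R.from_matrix(T0.T@R0).as_rotvec(degrees=True).round(2))
NP=p+R0@[0,0,.050]  # nut underside if H=50
th=np.linspace(0,2*np.pi,80)
for n,(x0,y0,w,h) in(("side",(270,160,110,85)),("top",(190,180,120,90))):
    c=read_camera(n); pickle.dump((c,p,R0),open(f"{n}_{tag}.pkl","wb"))
    v=cv2.resize(c["pixels"][y0:y0+h,x0:x0+w,::-1],None,fx=6,fy=6,interpolation=cv2.INTER_CUBIC)
    raw=v.copy()
    def dr(X,col): cv2.polylines(v,[((proj(c,X)-[x0,y0]+.5)*6).astype(np.int32)],False,col,1)
    C=lambda r,z:np.c_[r*np.cos(th),r*np.sin(th),0*th+z]
    for r,z,col in((.0415,0,(0,0,255)),(.022,.026,(0,255,0)),(.008,.057,(255,0,0)),(.008,.031,(255,0,0))):
        dr(SEAT+C(r,z)@M.T,col)
    dr(SEAT+np.array([[0,0,.0],[0,0,.063]])@M.T,(255,0,255))
    for z in (0,-.034): dr(NP+C(.0325,z)@R0.T,(0,255,255))
    cv2.imwrite(f"pics/{n}_{tag}.png",v); cv2.imwrite(f"pics/{n}_{tag}r.png",raw)
E
python3 look.py a
```

```text
7.525 [ 0.164 -0.737  2.347  0.244  0.965 -0.435] [-0.4 -0.1 -8.5] [-0.68  1.09 -0.04] 0.0255
tcp in seat [  0.8  -0.2 125.8] h 75.76208844974998 rot [-0.04 -0.05 -0.02]
```

View pics/side_a.png

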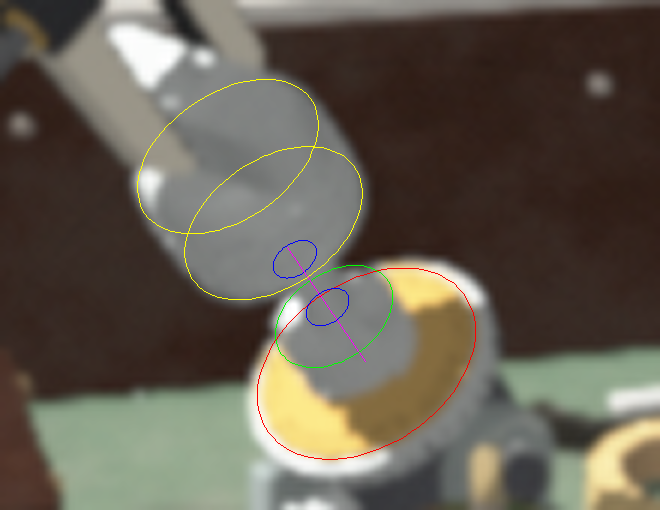

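View pics/top_a.png

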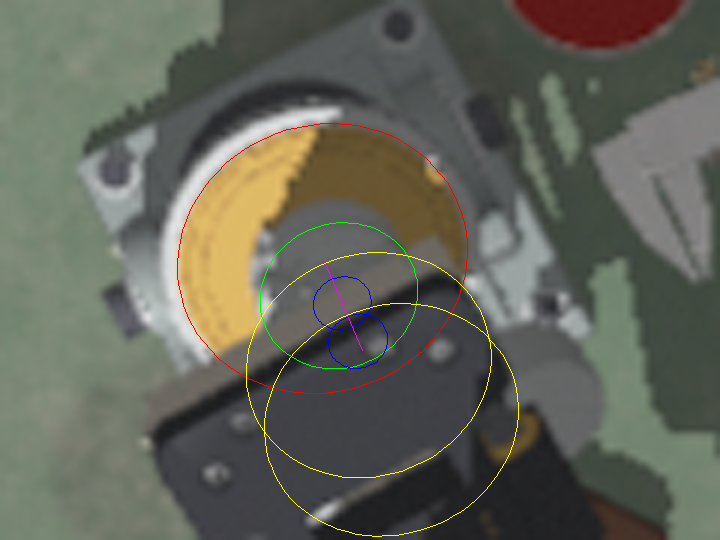

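Run:
```python
from h import *
import pickle
c,p,R0=pickle.load(open("side_a.pkl","rb")); f=12
x0,y0,w,h=285,165,66,50
th=np.linspace(0,2*np.pi,80)
v=cv2.resize(c["pixels"][y0:y0+h,x0:x0+w,::-1],None,fx=f,fy=f,interpolation=cv2.INTER_CUBIC)
M=SR();NP=p+R0@[0,0,.050]
C=lambda r,z:np.c_[r*np.cos(th),r*np.sin(th),0*th+z]
X=np.vstack([NP+C(.0325,z)@R0.T for z in(0,-.0445)])
def dr(u,col):
    uu=((u-[x0,y0]+.5)*f).astype(np.int32); cv2.polylines(v,[uu.reshape(-1,1,2)],False,col,1)
dr(cv2.convexHull(proj(c,X).astype(np.float32))[:,0],(0,255,255))
X=np.vstack([SEAT+C(.008,z)@M.T for z in(0.031,.059)]+[SEAT+C(.004,.063)@M.T])
dr(cv2.convexHull(proj(c,X).astype(np.float32))[:,0],(255,0,0))
dr(proj(c,SEAT+C(.022,.026)@M.T),(0,255,0))
cv2.imwrite("pics/za.png",v)
```

View pics/za.png

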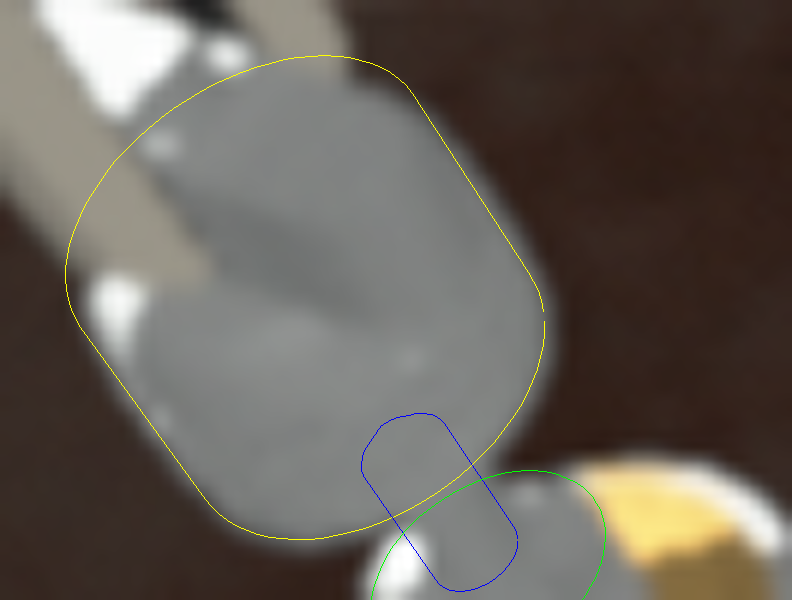

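Run:
```python
from h import *
import pickle
th=np.linspace(0,2*np.pi,80);M=SR()
C=lambda r,z:np.c_[r*np.cos(th),r*np.sin(th),0*th+z]
out=[]
for n,(x0,y0,w,h) in(("side",(310,196,28,40)),("top",(228,208,32,40))):
    c=pickle.load(open(n+"0.pkl","rb")); f=14
    v=cv2.resize(c["pixels"][y0:y0+h,x0:x0+w,::-1],None,fx=f,fy=f,interpolation=cv2.INTER_CUBIC)
    v=np.clip((v.astype(float)-30)*1.5,0,255).astype(np.uint8)
    def dr(u,col):
        uu=((u-[x0,y0]+.5)*f).astype(np.int32); cv2.polylines(v,[uu.reshape(-1,1,2)],False,col,1)
    X=np.vstack([SEAT+C(.008,z)@M.T for z in(0.026,.059)]+[SEAT+C(.004,.063)@M.T])
    raw=v.copy()
    dr(cv2.convexHull(proj(c,X).astype(np.float32))[:,0],(255,0,0))
    dr(proj(c,SEAT+C(.022,.026)@M.T),(0,255,0))
    cv2.imwrite(f"pics/z0{n}.png",v if n=="side" else v)
    out.append(v)
cv2.imwrite("pics/z0.png",np.hstack([out[0],out[1]])[:600,:])
print(np.hstack(out).shape)
```

```text
(560, 840, 3)
```

View pics/z0.png

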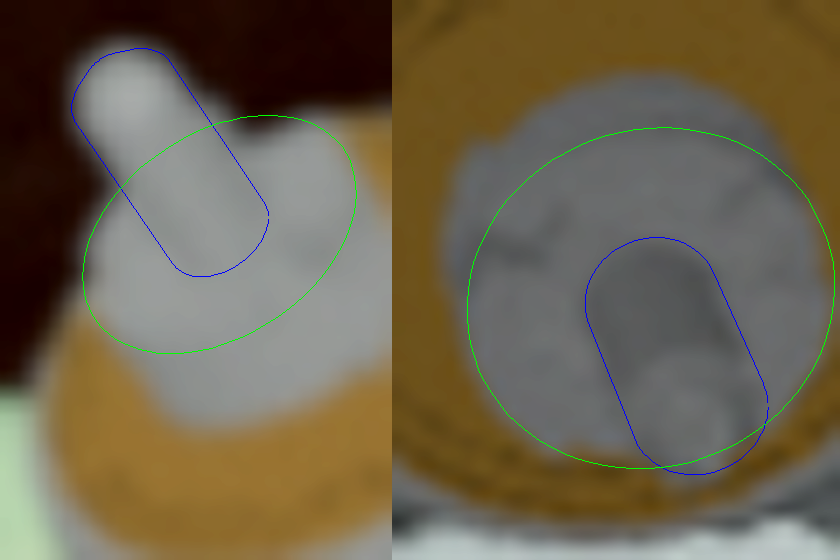

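```bash
sed -i 's/^SEAT=.*/SEAT=np.array([.5404,.2429,.0960]); YAW=np.radians(29.0)/' h.py
python3 - <<'E'
from h import *
M0=SR()
YAWo=np.radians(29.7)
# commanded pose currently = old tgt h .075
import h
h.YAW=YAWo; p0,R0=tgt(.075,seat=np.array([.5404,.2426,.0960])); h.YAW=np.radians(29.0)
p1,R1=tgt(.045); plan(p0,R0,p1,R1,N=4,claw=1)
E
```

```text
{"claw":1,"linear":[0.02,0,0.75],"angular":[-0,-0.1,0.14]},
{"claw":1,"linear":[0.03,0.01,0.75],"angular":[-0,-0.1,0.14]},
{"claw":1,"linear":[0.02,-0,0.76],"angular":[-0,-0.1,0.14]},
{"claw":1,"linear":[0.03,0,0.75],"angular":[-0,-0.1,0.14]},
```

Request:
{"name": "drive_tool", "arguments": {"plan": [{"claw":1,"linear":[0.02,-0.08,0.75],"angular":[0,-0.1,0.14]},{"claw":1,"linear":[0.03,0,0.75],"angular":[0,-0.1,0.14]},{"claw":1,"linear":[0.02,0,0.85],"angular":[0,-0.1,0.14]},{"claw":1,"linear":[0.03,0,0.75],"angular":[0,-0.1,0.14]},{"claw":1,"linear":[0,0,0],"angular":[0,0,0]},{"claw":1,"linear":[0,0,0],"angular":[0,0,0]}]}}

```text
t: 8.38
tool_pos: [0.4925, 0.2165, 0.1726]
orientation: [1.388, 2.358, 0.742]
force: [-0.3, -0.1, -8.6]
opening: 0.0255
```

```bash
python3 look.py b
```

```text
8.375 [ 0.194 -0.646  2.343  0.232  0.87  -0.411] [-0.3 -0.1 -8.6] [-0.62  1.1  -0.  ] 0.0255
tcp in seat [-0.9  0.1 94.1] h 44.09849508532869 rot [ 0.04 -0.   -0.03]
```

View pics/side_b.png

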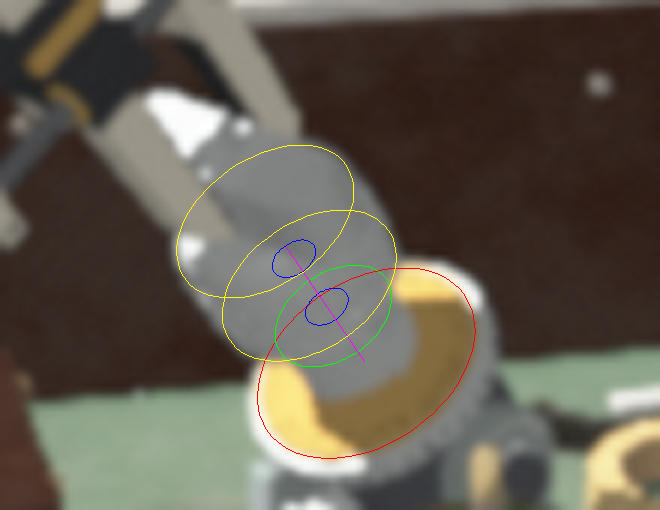

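View pics/top_b.png

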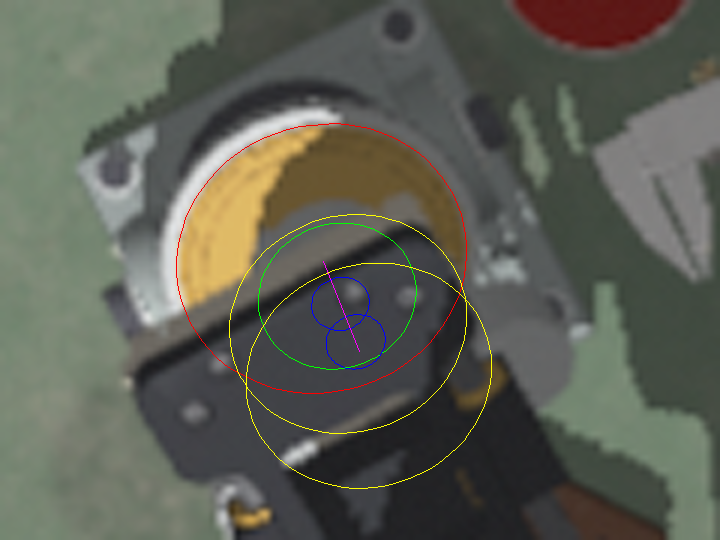

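Request:
{"name": "drive_tool", "arguments": {"plan": [{"claw":1,"linear":[0,0.09,0.4],"angular":[0,0,0]},{"claw":1,"linear":[0,0,0.4],"angular":[0,0,0]},{"claw":1,"linear":[0,0,0],"angular":[0,0,0]},{"claw":1,"linear":[0,0,0],"angular":[0,0,0]},{"claw":1,"linear":[0,0,0],"angular":[0,0,0]},{"claw":1,"linear":[0,0,0],"angular":[0,0,0]}]}}

```text
t: 9.22
tool_pos: [0.4972, 0.219, 0.1666]
orientation: [1.388, 2.358, 0.743]
force: [0.8, 0.5, -9.3]
opening: 0.0257
```

```bash
cat > st.py <<'E'
from h import *
p,R0,s=cur(); M=SR(); e=M.T@(p-SEAT); T0=np.c_[M[:,1],M[:,0],-M[:,2]]
print(s["t"],"q6",s["q"][5].round(3),"F seat",(M.T@s["force"]).round(1),"Tq seat",(M.T@s["wrist_torque"]).round(2),"tcp in seat",(e*1000).round(1),"h",round(e[2]*1000-50,1),"rot",R.from_matrix(T0.T@R0).as_rotvec(degrees=True).round(2),"open",round(s["opening"],4))
E
python3 st.py
```

```text
9.225 q6 -0.411 F seat [-4.6  0.1 -8.2] Tq seat [0.07 1.26 0.02] tcp in seat [ 0.   0.  86.2] h 36.2 rot [ 0.02 -0.02 -0.02] open 0.0257
```

Request:
{"name": "drive_tool", "arguments": {"plan": [{"claw":1,"linear":[0,0,0.3],"angular":[0,0,0]},{"claw":1,"linear":[0,0,0.3],"angular":[0,0,0]},{"claw":1,"linear":[0,0,0.2],"angular":[0,0,0]},{"claw":1,"linear":[0,0,0],"angular":[0,0,0]},{"claw":1,"linear":[0,0,0],"angular":[0,0,0]}]}}

```text
t: 9.85
tool_pos: [0.5011, 0.2212, 0.1599]
orientation: [1.388, 2.358, 0.742]
force: [-0.0, -0.8, -8.9]
opening: 0.0257
```

```bash
python3 st.py
```

```text
9.85 q6 -0.413 F seat [-5.4 -0.7 -7.1] Tq seat [-0.01  1.25  0.02] tcp in seat [-0.1  0.  78.1] h 28.1 rot [ 0.03 -0.01 -0.02] open 0.0257
```

Request:
{"name": "drive_tool", "arguments": {"plan": [{"claw":1,"linear":[0,0,0.2],"angular":[0,0,0]},{"claw":1,"linear":[0,0,0.2],"angular":[0,0,0]},{"claw":1,"linear":[0,0,0.1],"angular":[0,0,0]},{"claw":1,"linear":[0,0,0],"angular":[0,0,0]}]}}

```text
t: 10.35
tool_pos: [0.5037, 0.2225, 0.1562]
orientation: [1.388, 2.358, 0.742]
force: [-5.8, -3.0, -4.3]
opening: 0.0257
```

```bash
python3 st.py
```

```text
10.35 q6 -0.414 F seat [-7.8  0.2  0.3] Tq seat [-0.03  1.77  0.01] tcp in seat [ 0.2 -0.  73.4] h 23.4 rot [ 0.03 -0.02 -0.04] open 0.0257
```

Request:
{"name": "drive_tool", "arguments": {"plan": [{"claw":1,"linear":[0,-0.05,0],"angular":[0,0,0]},{"claw":1,"linear":[0,-0.05,0.05],"angular":[0,0,0]},{"claw":1,"linear":[0,0,0],"angular":[0,0,0]},{"claw":1,"linear":[0,0,0],"angular":[0,0,0]}]}}

```text
t: 10.85
tool_pos: [0.5037, 0.2225, 0.156]
orientation: [1.387, 2.357, 0.744]
force: [-5.9, -3.2, -0.3]
opening: 0.0257
```

```bash
python3 st.py
```

```text
10.85 q6 -0.415 F seat [-5.7  0.1  3.7] Tq seat [0.11 1.61 0.05] tcp in seat [ 0.  -0.1 73.2] h 23.2 rot [-0.06 -0.03 -0.04] open 0.0257
```

```bash
python3 look.py c
```

```text
10.85 [ 0.205 -0.577  2.333  0.237  0.809 -0.415] [-5.9 -3.2 -0.3] [-0.73  1.44  0.11] 0.0257
tcp in seat [ 0.  -0.1 73.2] h 23.24732690939865 rot [-0.06 -0.03 -0.04]
```

View pics/side_c.png

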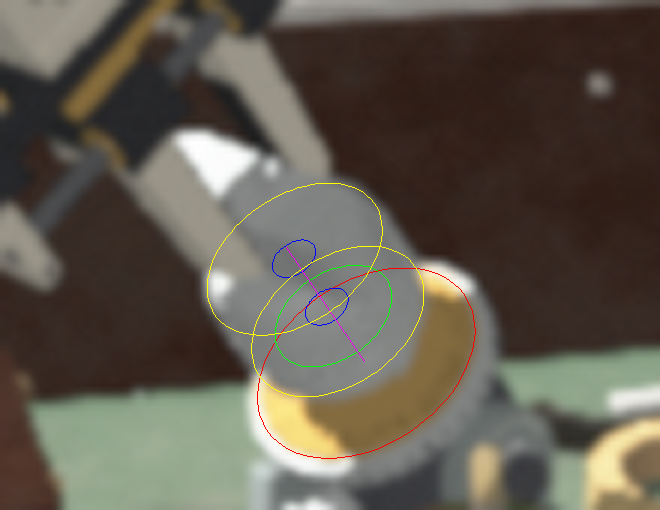

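View pics/top_c.png

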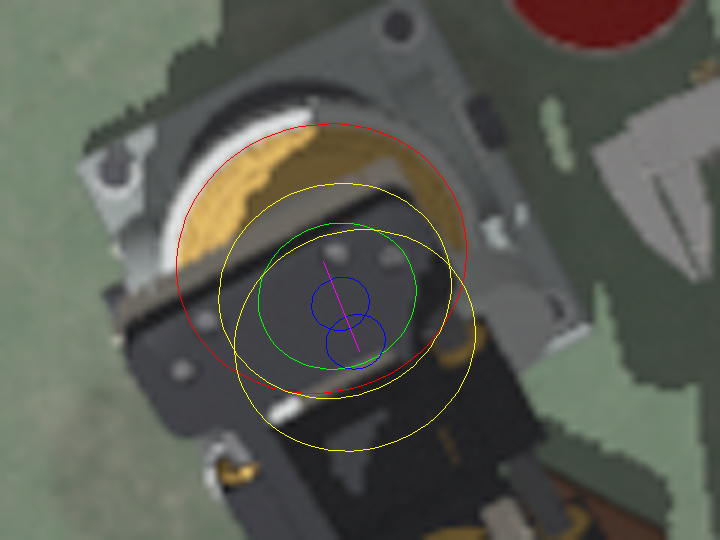

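Request:
{"name": "drive_tool", "arguments": {"plan": [{"claw":1,"linear":[0,0.05,0],"angular":[0,0,-6]},{"claw":1,"linear":[0,0,0],"angular":[0,0,-6]},{"claw":1,"linear":[0,0,0.05],"angular":[0,0,-6]},{"claw":1,"linear":[0,0,0],"angular":[0,0,0]}]}}

```text
t: 11.45
tool_pos: [0.5044, 0.2226, 0.1571]
orientation: [0.977, 2.492, 0.651]
force: [-22.8, -11.8, 14.4]
opening: 0.0256
```

```bash
python3 st.py
```

```text
11.45 q6 -0.73 F seat [-12.8   0.8  26.5] Tq seat [0.13 3.01 0.24] tcp in seat [ 1.2 -0.3 73.7] h 23.7 rot [ -0.05  -0.06 -18.19] open 0.0256
```

Request:
{"name": "drive_tool", "arguments": {"plan": [{"claw":1,"linear":[0,0,0],"angular":[0,0,0]},{"claw":1,"linear":[0,0,0],"angular":[0,0,0]}]}}

```text
t: 11.7
tool_pos: [0.5044, 0.2226, 0.1571]
orientation: [0.979, 2.491, 0.651]
force: [-22.1, -11.2, 14.8]
opening: 0.0258
```

```bash
python3 st.py
```

```text
11.7 q6 -0.729 F seat [-11.8   0.9  26.4] Tq seat [0.09 3.01 0.21] tcp in seat [ 1.2 -0.3 73.7] h 23.7 rot [ -0.05  -0.06 -18.1 ] open 0.0258
```

Request:
{"name": "drive_tool", "arguments": {"plan": [{"claw":1,"linear":[0.02,-0.08,-0.07],"angular":[0,0,-8]},{"claw":1,"linear":[0,0,0],"angular":[0,0,-8]},{"claw":1,"linear":[0,0,0],"angular":[0,0,-8]},{"claw":1,"linear":[0,0,0],"angular":[0,0,0]}]}}

```text
t: 12.2
tool_pos: [0.5028, 0.2221, 0.1547]
orientation: [0.433, 2.581, 0.513]
force: [-0.1, -0.8, -8.8]
opening: 0.0256
```

```bash
python3 st.py
```

```text
12.2 q6 -1.148 F seat [-5.4 -0.6 -6.9] Tq seat [ 0.01  1.32 -0.05] tcp in seat [-1.6 -0.  72.7] h 22.7 rot [ 4.000e-02  0.000e+00 -4.197e+01] open 0.0256
```

Request:
{"name": "drive_tool", "arguments": {"plan": [{"claw":1,"linear":[-0.08,0.09,0.1],"angular":[0,0,0]},{"claw":1,"linear":[0,0,0.2],"angular":[0,0,0]},{"claw":1,"linear":[0,0,0],"angular":[0,0,0]},{"claw":1,"linear":[0,0,0],"angular":[0,0,0]}]}}

```text
t: 12.7
tool_pos: [0.5051, 0.2234, 0.1528]
orientation: [0.432, 2.581, 0.513]
force: [0.5, 0.5, -7.9]
opening: 0.0254
```

```bash
python3 st.py
```

```text
12.7 q6 -1.148 F seat [-4.   0.2 -6.9] Tq seat [-0.03  1.23 -0.01] tcp in seat [-0.4  0.  69.7] h 19.7 rot [ 5.0e-02  1.0e-02 -4.2e+01] open 0.0254
```

Request:
{"name": "drive_tool", "arguments": {"plan": [{"claw":1,"linear":[0,0,0.1],"angular":[0,0,0]},{"claw":1,"linear":[0,0,0.1],"angular":[0,0,0]},{"claw":1,"linear":[0,0,0],"angular":[0,0,0]}]}}

```text
t: 13.08
tool_pos: [0.506, 0.2237, 0.1525]
orientation: [0.431, 2.582, 0.512]
force: [-22.3, -11.2, 10.6]
opening: 0.0262
```

```bash
python3 st.py
```

```text
13.075 q6 -1.148 F seat [-14.3   1.   23. ] Tq seat [ 0.07  3.33 -0.04] tcp in seat [ 0.1 -0.1 68.8] h 18.8 rot [ 8.000e-02  2.000e-02 -4.206e+01] open 0.0262
```

Request:
{"name": "drive_tool", "arguments": {"plan": [{"claw":1,"linear":[0.03,-0.04,-0.05],"angular":[0,0,-8]},{"claw":1,"linear":[0,0,0],"angular":[0,0,-8]},{"claw":1,"linear":[0,0,0],"angular":[0,0,-8]},{"claw":1,"linear":[0,0,0],"angular":[0,0,0]}]}}

```text
t: 13.58
tool_pos: [0.5063, 0.2235, 0.1529]
orientation: [-0.115, 2.567, 0.36]
force: [-8.0, -4.6, 0.6]
opening: 0.0254
```

```bash
python3 st.py
```

```text
13.575 q6 -1.57 F seat [-7.2 -0.1  5.8] Tq seat [-0.16  1.72  0.06] tcp in seat [ 0.5 -0.4 69.1] h 19.1 rot [-2.000e-02 -8.000e-02 -6.617e+01] open 0.0254
```

Still on the crown (about 13 N axial). Continue anticlockwise.

Request:
{"name": "drive_tool", "arguments": {"plan": [{"claw":1,"linear":[0,0,0],"angular":[0,0,-8]},{"claw":1,"linear":[0,0,0],"angular":[0,0,-8]},{"claw":1,"linear":[0,0,0],"angular":[0,0,0]}]}}

```text
t: 13.95
tool_pos: [0.5064, 0.2234, 0.153]
orientation: [-0.468, 2.506, 0.253]
force: [-7.0, -4.2, 0.3]
opening: 0.0253
```

```bash
python3 st.py
```

```text
13.95 q6 -1.849 F seat [-6.5 -0.3  4.9] Tq seat [-0.26  1.67  0.03] tcp in seat [ 0.6 -0.5 69.1] h 19.1 rot [-1.000e-02 -1.000e-01 -8.217e+01] open 0.0253
```

Request:
{"name": "drive_tool", "arguments": {"plan": [{"claw":1,"linear":[0,0,0],"angular":[0,0,-8]},{"claw":1,"linear":[0,0,0],"angular":[0,0,-8]},{"claw":1,"linear":[0,0,0],"angular":[0,0,0]}]}}

```text
t: 14.32
tool_pos: [0.5063, 0.2233, 0.1529]
orientation: [-0.808, 2.404, 0.143]
force: [-8.0, -5.3, 0.4]
opening: 0.0257
```

```bash
python3 st.py
```

```text
14.325 q6 -2.128 F seat [-7.6 -0.8  5.8] Tq seat [-0.22  1.8   0.03] tcp in seat [ 0.4 -0.6 69.2] h 19.2 rot [ 2.000e-02 -9.000e-02 -9.817e+01] open 0.0257
```

Request:
{"name": "drive_tool", "arguments": {"plan": [{"claw":1,"linear":[0,0,0],"angular":[0,0,-8]},{"claw":1,"linear":[0,0,0],"angular":[0,0,-8]},{"claw":1,"linear":[0,0,0],"angular":[0,0,0]}]}}

```text
t: 14.7
tool_pos: [0.5058, 0.2234, 0.1517]
orientation: [-1.129, 2.266, 0.034]
force: [0.2, -2.1, -7.7]
opening: 0.0255
```

```bash
python3 st.py
```

```text
14.7 q6 -2.405 F seat [-5.1 -2.  -5.8] Tq seat [-0.19  1.29 -0.12] tcp in seat [-0.6 -0.3 68.4] h 18.4 rot [ 5.0000e-02 -1.0000e-02 -1.1397e+02] open 0.0255
```

Request:
{"name": "drive_tool", "arguments": {"plan": [{"claw":1,"linear":[0,0,0.15],"angular":[0,0,0]},{"claw":1,"linear":[0,0,0.15],"angular":[0,0,0]},{"claw":1,"linear":[0,0,0],"angular":[0,0,0]}]}}

```text
t: 15.08
tool_pos: [0.5073, 0.2244, 0.149]
orientation: [-1.129, 2.266, 0.034]
force: [2.2, -0.6, -9.4]
opening: 0.0254
```

```bash
python3 st.py
```

```text
15.075 q6 -2.405 F seat [-4.  -1.6 -8.6] Tq seat [-0.41  1.14 -0.07] tcp in seat [-0.7 -0.2 65.2] h 15.2 rot [ 4.0000e-02  1.0000e-02 -1.1397e+02] open 0.0254
```

Request:
{"name": "drive_tool", "arguments": {"plan": [{"claw":1,"linear":[0,0,0.15],"angular":[0,0,0]},{"claw":1,"linear":[0,0,0.1],"angular":[0,0,0]},{"claw":1,"linear":[0,0,0],"angular":[0,0,0]}]}}

```text
t: 15.45
tool_pos: [0.5084, 0.2251, 0.1476]
orientation: [-1.13, 2.265, 0.034]
force: [-8.9, -5.9, 0.7]
opening: 0.0251
```

```bash
python3 st.py
```

```text
15.45 q6 -2.407 F seat [-8.3 -0.8  6.6] Tq seat [-0.29  2.06 -0.1 ] tcp in seat [-0.4 -0.1 63.3] h 13.3 rot [ 4.0000e-02  3.0000e-02 -1.1404e+02] open 0.0251
```

Request:
{"name": "drive_tool", "arguments": {"plan": [{"claw":1,"linear":[0,0,0.03],"angular":[0,0,8]},{"claw":1,"linear":[0,0,0.045],"angular":[0,0,8]},{"claw":1,"linear":[0,0,0.045],"angular":[0,0,8]},{"claw":1,"linear":[0,0,0],"angular":[0,0,0]}]}}

```text
t: 15.95
tool_pos: [0.5095, 0.2257, 0.147]
orientation: [-0.638, 2.461, 0.2]
force: [-2.5, -2.2, -2.1]
opening: 0.0258
```

```bash
python3 st.py
```

```text
15.95 q6 -1.989 F seat [-3.9 -0.7  0.1] Tq seat [-0.1   1.13 -0.02] tcp in seat [ 0.3 -0.1 62. ] h 12.0 rot [-3.000e-02 -5.000e-02 -9.007e+01] open 0.0258
```

Request:
{"name": "drive_tool", "arguments": {"plan": [{"claw":1,"linear":[0,0,0.047],"angular":[0,0,8]},{"claw":1,"linear":[0,0,0.047],"angular":[0,0,8]},{"claw":1,"linear":[0,0,0.047],"angular":[0,0,8]},{"claw":1,"linear":[0,0,0.047],"angular":[0,0,8]},{"claw":1,"linear":[0,0,0.047],"angular":[0,0,8]},{"claw":1,"linear":[0,0,0],"angular":[0,0,0]}]}}

```text
t: 16.7
tool_pos: [0.5106, 0.2263, 0.1449]
orientation: [0.244, 2.587, 0.463]
force: [-2.5, -2.0, -1.7]
opening: 0.0254
```

```bash
python3 st.py
```

```text
16.7 q6 -1.295 F seat [-3.6 -0.6  0.4] Tq seat [-0.16  1.09 -0.03] tcp in seat [ 0.1 -0.1 59.6] h 9.6 rot [-3.000e-02 -3.000e-02 -5.023e+01] open 0.0254
```

Tracking nicely; continue.

Request:
{"name": "drive_tool", "arguments": {"plan": [{"claw":1,"linear":[0,0,0.047],"angular":[0,0,8]},{"claw":1,"linear":[0,0,0.047],"angular":[0,0,8]},{"claw":1,"linear":[0,0,0.047],"angular":[0,0,8]},{"claw":1,"linear":[0,0,0.047],"angular":[0,0,8]},{"claw":1,"linear":[0,0,0.047],"angular":[0,0,8]},{"claw":1,"linear":[0,0,0.047],"angular":[0,0,8]},{"claw":1,"linear":[0,0,0.047],"angular":[0,0,8]},{"claw":1,"linear":[0,0,0.047],"angular":[0,0,8]},{"claw":1,"linear":[0,0,0],"angular":[0,0,0]}]}}

```text
t: 17.82
tool_pos: [0.5121, 0.2272, 0.1414]
orientation: [1.691, 2.214, 0.804]
force: [-5.2, -3.2, -0.2]
opening: 0.0254
```

```bash
python3 st.py
```

```text
17.825 q6 -0.179 F seat [-5.1 -0.3  3.3] Tq seat [-0.04  1.47  0.06] tcp in seat [-0.4 -0.  55.8] h 5.8 rot [ 2.000e-02 -1.000e-02  1.375e+01] open 0.0254
```

Request:
{"name": "drive_tool", "arguments": {"plan": [{"claw":1,"linear":[0,0,0.046],"angular":[0,0,8]},{"claw":1,"linear":[0,0,0.046],"angular":[0,0,8]},{"claw":1,"linear":[0,0,0.046],"angular":[0,0,8]},{"claw":1,"linear":[0,0,0.046],"angular":[0,0,8]},{"claw":1,"linear":[0,0,0.046],"angular":[0,0,8]},{"claw":1,"linear":[0,0,0],"angular":[0,0,0]}]}}

```text
t: 18.58
tool_pos: [0.5133, 0.2282, 0.1396]
orientation: [2.493, 1.597, 0.932]
force: [-4.8, -0.9, -1.2]
opening: 0.0254
```

```bash
python3 st.py
```

```text
18.575 q6 0.518 F seat [-4.5  1.5  1.7] Tq seat [ 0.39  1.16 -0.06] tcp in seat [-0.3  0.3 53.4] h 3.4 rot [0.00e+00 2.00e-02 5.37e+01] open 0.0254
```

Request:
{"name": "drive_tool", "arguments": {"plan": [{"claw":1,"linear":[0,0,0.04],"angular":[0,0,7]},{"claw":1,"linear":[0,0,0.04],"angular":[0,0,7]},{"claw":1,"linear":[0,0,0.04],"angular":[0,0,7]},{"claw":1,"linear":[0,0,0],"angular":[0,0,0]}]}}

```text
t: 19.08
tool_pos: [0.514, 0.2285, 0.1387]
orientation: [-2.713, -1.106, -0.918]
force: [-3.5, 0.6, -0.8]
opening: 0.0251
```

```bash
python3 st.py
```

```text
19.075 q6 0.883 F seat [-2.7  2.2  1. ] Tq seat [ 0.55  0.96 -0.  ] tcp in seat [-0.1  0.2 52.2] h 2.2 rot [-1.000e-02  2.000e-02  7.466e+01] open 0.0251
```

Request:
{"name": "drive_tool", "arguments": {"plan": [{"claw":1,"linear":[0,0,0.035],"angular":[0,0,6]},{"claw":1,"linear":[0,0,0.035],"angular":[0,0,6]},{"claw":1,"linear":[0,0,0],"angular":[0,0,0]}]}}

```text
t: 19.45
tool_pos: [0.5148, 0.2284, 0.1385]
orientation: [-2.761, -0.801, -0.886]
force: [-4.2, -1.4, 2.8]
opening: 0.0256
```

```bash
python3 st.py
```

```text
19.45 q6 1.092 F seat [-2.   0.8  4.8] Tq seat [-0.08  0.93 -0.01] tcp in seat [ 0.3 -0.2 51.7] h 1.7 rot [-7.000e-02  1.000e-02  8.663e+01] open 0.0256
```

Request:
{"name": "drive_tool", "arguments": {"plan": [{"claw":1,"linear":[0,0,0],"angular":[0,0,6]},{"claw":1,"linear":[0,0,0],"angular":[0,0,6]},{"claw":1,"linear":[0,0,0],"angular":[0,0,0]}]}}

```text
t: 19.82
tool_pos: [0.5148, 0.2281, 0.1384]
orientation: [-2.78, -0.498, -0.845]
force: [-3.5, -3.4, 3.1]
opening: 0.0259
```

```bash
python3 st.py
```

```text
19.825 q6 1.302 F seat [-2.1 -1.3  5.2] Tq seat [-0.59  0.89 -0.03] tcp in seat [ 0.1 -0.5 51.7] h 1.7 rot [-9.000e-02 -1.000e-02  9.865e+01] open 0.0259
```

Request:
{"name": "drive_tool", "arguments": {"plan": [{"claw":1,"linear":[0,0,0],"angular":[0,0,6]},{"claw":1,"linear":[0,0,0],"angular":[0,0,6]},{"claw":1,"linear":[0,0,0],"angular":[0,0,0]}]}}

```text
t: 20.2
tool_pos: [0.5153, 0.2283, 0.1387]
orientation: [-2.769, -0.202, -0.798]
force: [5.1, -0.8, -1.4]
opening: 0.026
```

```bash
python3 st.py
```

```text
20.2 q6 1.511 F seat [ 2.5 -3.2 -3.4] Tq seat [-0.75  0.08  0.16] tcp in seat [ 0.7 -0.6 51.7] h 1.7 rot [-1.5000e-01  6.0000e-02  1.1065e+02] open 0.026
```

Request:
{"name": "drive_tool", "arguments": {"plan": [{"claw":1,"linear":[0,0,0],"angular":[0,0,5]},{"claw":1,"linear":[0,0,0],"angular":[0,0,4]},{"claw":1,"linear":[0,0,0],"angular":[0,0,0]}]}}

```text
t: 20.58
tool_pos: [0.5149, 0.2283, 0.1385]
orientation: [-2.744, 0.014, -0.757]
force: [3.2, -0.6, 0.9]
opening: 0.0262
```

```bash
python3 st.py; python3 look.py d
```

```text
20.575 q6 1.667 F seat [ 2.6 -2.1 -0.7] Tq seat [-0.57  0.26  1.54] tcp in seat [ 0.3 -0.4 51.7] h 1.7 rot [-1.0000e-01  2.0000e-02  1.1957e+02] open 0.0262
20.575 [ 0.216 -0.503  2.319  0.243  0.748  1.667] [ 3.2 -0.6  0.9] [-1.3  -0.43  0.93] 0.0262
tcp in seat [ 0.3 -0.4 51.7] h 1.6776247780192008 rot [-1.0000e-01  2.0000e-02  1.1957e+02]
```

View pics/side_d.png

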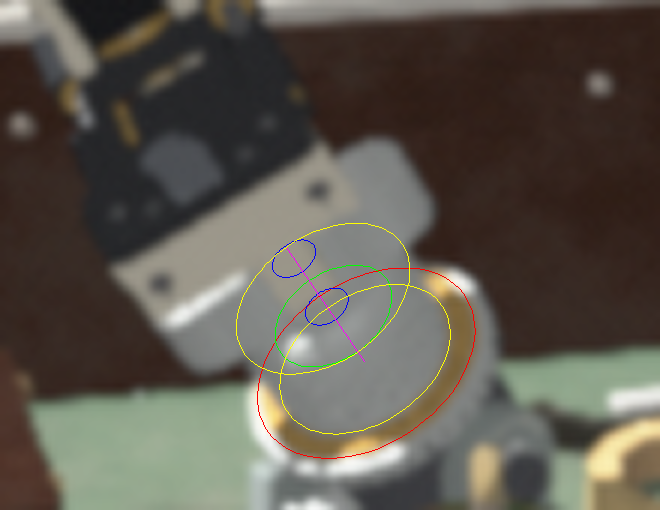

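Request:
{"name": "drive_tool", "arguments": {"plan": [{"claw":0.4,"linear":[0,0,0],"angular":[0,0,0]},{"claw":0.3,"linear":[0,0,0],"angular":[0,0,0]},{"claw":0.3,"linear":[0,0,0],"angular":[0,0,0]},{"claw":0.3,"linear":[0,0,0],"angular":[0,0,0]}]}}

```text
t: 21.18
tool_pos: [0.514, 0.2283, 0.1374]
orientation: [-2.744, 0.024, -0.752]
force: [0.6, -0.0, -0.4]
opening: 0.0614
```

```bash
python3 st.py
```

```text
21.175 q6 1.674 F seat [ 0.2 -0.3 -0.6] Tq seat [ 0.08  0.36 -0.03] tcp in seat [-0.9  0.  51.2] h 1.2 rot [ 3.0000e-02 -5.0000e-02  1.1999e+02] open 0.0614
```

Fingers are open and unloaded; retreat along the axis.

Request:
{"name": "drive_tool", "arguments": {"plan": [{"claw":0.3,"linear":[0,0,-1.5],"angular":[0,0,0]},{"claw":0.3,"linear":[0,0,-2.5],"angular":[0,0,0]},{"claw":0.3,"linear":[0,0,-2.5],"angular":[0,0,0]},{"claw":0.3,"linear":[0,0,-1.5],"angular":[0,0,0]},{"claw":0.3,"linear":[0,0,0],"angular":[0,0,0]},{"claw":0.3,"linear":[0,0,0],"angular":[0,0,0]}]}}

```text
t: 21.92
tool_pos: [0.474, 0.2061, 0.2025]
orientation: [-2.744, 0.024, -0.752]
force: [-0.3, -0.0, -0.3]
opening: 0.0651
```

```bash
python3 look.py e
python3 - <<'E'
from h import *
import pickle
c,_,_=pickle.load(open("side_e.pkl","rb")); f=10
x0,y0,w,h=290,180,75,58
th=np.linspace(0,2*np.pi,80);M=SR()
v=cv2.resize(c["pixels"][y0:y0+h,x0:x0+w,::-1],None,fx=f,fy=f,interpolation=cv2.INTER_CUBIC)
C=lambda r,z:np.c_[r*np.cos(th),r*np.sin(th),0*th+z]
for r,z in((.0325,0),(.0325,.0445),(.0415,0)):
    u=((proj(c,SEAT+C(r,z)@M.T)-[x0,y0]+.5)*f).astype(np.int32); cv2.polylines(v,[u.reshape(-1,1,2)],True,(0,0,255),1)
cv2.imwrite("pics/ze.png",v)
E
```

```text
21.925 [ 0.172 -0.758  2.352  0.229  0.977  1.687] [-0.3 -0.  -0.3] [-0.13  0.37 -0.04] 0.0651
tcp in seat [ -1.1   0.  130.8] h 80.75454943650735 rot [ 3.0000e-02 -6.0000e-02  1.1999e+02]
```

View pics/ze.png

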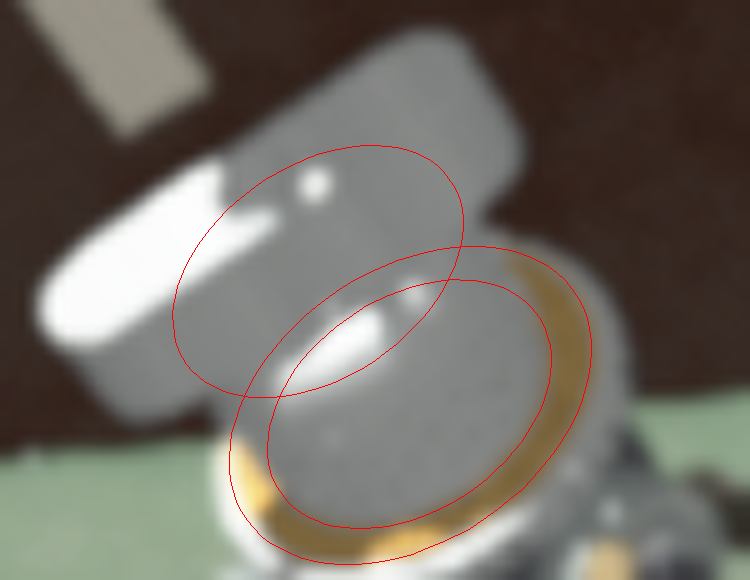

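View pics/top_er.png

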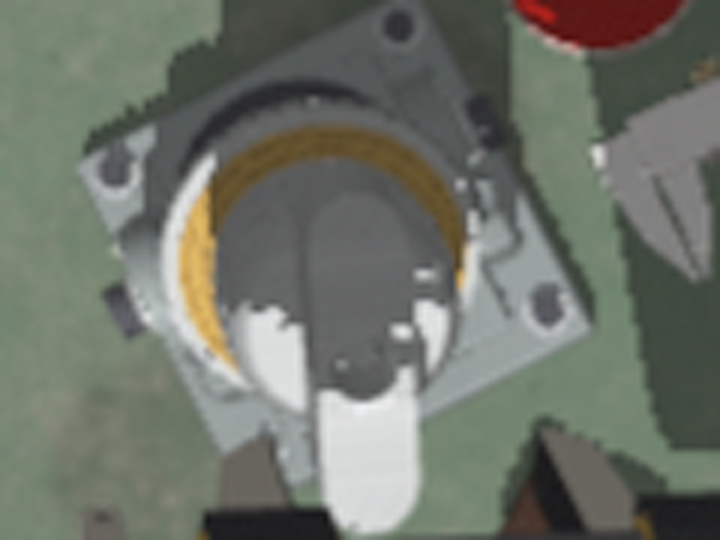

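```bash
python3 -c "
from plant import *
print(close_job())"
```

```text
the job is handed in; nothing more can be done
None
```

The nut is clamped on the brass blank and released, and the job was handed in at about 22 s; the hand-in gave no verdict.

- **Placing:** I gripped the nut by its bar and lowered it along the leaning stud axis. Its lugs first met the shoulders. Turning anticlockwise brought them onto the crown, and after about 114° in all they dropped into the thread starts.
- **Tightening:** I then turned it clockwise about 234°. It came down until the height stopped changing, and the torque rose to 1.5 N m at the end. I opened the fingers and backed 80 mm off along the axis.
- **Last checks:** In the final side and top pictures the nut sits concentric on the blank and matches my drawn outline of a fully seated nut within about a pixel (1 to 2 mm). The tool force was near zero after release.
- **Height offset:** My measured heights read 1.5 to 2.3 mm higher than the given ones at every contact. I put this down to a constant offset in the grip or in my estimate of the seat. That puts the nut on the blank, but I did not measure the final gap to better than 1.5 mm directly.
- **Bystanders:** No unexpected contact force showed, and I saw no sign that any had moved. I did not re-measure their positions.

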